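Level the portion scale and hold the spirit level down for locking

TASK

The portion scale has to stand level before the mushroom bunches are weighed: take the yellow spirit level from the tray and lay it, vial up, on the middle of the steel pan, pointing left to right from the fixed feet towards the black levelling knob, and let go of it. Turn the knob until the bubble lies between the two black lines, then press the level down onto the pan with the fingertips, firmly but not hard (about 10 N), and finish while still pressing, so that a colleague can tighten the lock nut. Do not overload the pan, and leave the other things on the bench where they are.

Things in the scene. Friction and masses are not known exactly. Their poses are not given: they have to be found in the camera images.
- level_mid (a point): spirit level: yellow bar with black ends, 180 mm long (its x axis), 28 mm wide (y), 40 mm high (z up), 0.26 kg; the point is its centre, 20 mm above its underside. Grip it across its width. Its top is solid and can be pressed anywhere; the lime-green vial, 72 mm long, is in the middle of the top. It starts upright in the tray
- level: the same spirit level; the origin is the centre of its underside. At the start it lies in a shallow steel tray (300x200 mm, floor 2 mm above the bench, walls 24 mm high), its length roughly along the tray's
- bubble (a joint): the pale bubble, 15 mm long, in the level's vial: its distance in m from the middle of the vial along the level's own x axis (0 = centred, within +-0.004 = between the two black lines, end stops at +-0.026). It runs to the higher end, 1.6 mm for each mrad of slope, and settles in about 1 s
- pan (a point): centre of the top face of the scale's empty steel pan (220 mm along x, 224 mm along y, about 78 mm above the bench); x points away from the display, z up, y points left to the levelling knob
- scale: white portion scale; origin at bench height under its two fixed right feet, 85 mm right of the pan's centre; axes as the pan's. Turning the knob clockwise (seen from above) raises its left side: 3.7 mrad of slope for each rad of turn, so 5.9 mm of bubble for each rad. It always starts with the left (knob) side low, by 5 to 10 mrad
- knob_grip (a point): black ribbed round knob of the levelling screw, 44 mm across, 32 mm high, axis vertical, 175 mm left of the pan's centre; the point is on its axis, 68 mm above the bench, 15 mm below the knob's top, 32 mm above the outrigger; 41 mm free to the pan. It keeps its height, turns against 0.06 N m of friction, stays where it is left and can be gripped at any angle
- spanner: open spanner, 147 mm, lying in the tray beside the level (for the lock nut; not to be used); origin under its middle
- bunch_a: trimmed bunch of white mushrooms, 130 mm high, bystander; origin under its middle
- bunch_b: second trimmed bunch of white mushrooms, 130 mm high, bystander; origin under its middle
- spray: spray bottle, 188 mm high, bystander; origin under its middle
- timer: digital timer lying on the bench, 58x66x19 mm, bystander; origin under its middle
- counter: round steel tally counter, 54 mm, bystander; origin under its middle
- labels: roll of labels, 77 mm across, 55 mm high, bystander; origin under its middle
Mind the look-alikes: they are no part of the job. Of the things that look like the level, the larger one is meant.

How it is judged:
By the outcome, as a careful person would: the job done as asked, in the order asked, and still so for the second after the job is handed in, while the arm keeps its last pose, push and grip.
It also fails if it takes over 72 s, if anything falls off the work surface, if the arm or the gripper's body presses on something with over 40 N, if the wrist force passes 120 N, or if a joint passes its speed limit or range.

ROBOT

A 6-joint arm with a two-finger parallel gripper is mounted at the origin on a cart in front of the work surface, level with it; the furniture and walls round the work are solid. World frame = base frame: x ahead of the robot, y to its left, z up, the work surface at z = 0. Lengths are in m, angles in rad, forces in N, time in s.
With the tool pointing down it reaches from about 0.4 to 0.925 m from the base axis. Payload 12.5 kg.
Tool frame: the origin (TCP) lies where the fingers leave the gripper's body, on its centre line; the fingertips stand 78 mm ahead of it and the grasp point (between the pads) lies 59 mm ahead of it; z points along the fingers, y is the line along which they close (so a half turn about z gives the same grasp; the last joint's range is limited). The gripper opens to 95 mm and grips with 3 to 60 N. Pads are 20 mm wide; open, the fingers measure 119 mm over their backs; the gripper's body (75 mm by 180 mm) begins 59 mm behind the grasp point.
Start: joints at [-1.255, 0.491, 1.559, -0, 1.092, -0.106], TCP at [0.256, -0.57, 0.292] pointing down, gripper open.
Joint ranges: [-3.1, 3.1], [-0.84, 2.19], [0.05, 2.79], [-1.13, 4.28], [0.06, 2.93], [-2.69, 2.69]. Speed limits (rad/s): [2.22, 2.22, 2.79, 3.14, 3.14, 3.14].

INTERFACE

Orientations are given as a unit quaternion [w, x, y, z].
In Python, from bench import state, snapshot, get_calibration, finish_job gives the robot as it stands. The module is installed in compiled form; this text tells all that it offers.
- The arm moves only by the tool send_rows, never from a script. Its argument "series" is a list of rows, each a list of 7 numbers: the shift along the world's x, y, z in mm, then the turn, a rotation vector about the world's x, y, z in rad, then the closure in counts, from 0 (fully open) to 255 (shut). A call has 1 to 8 rows; each row is the pose to reach, as a shift and turn from the pose commanded when the call began; what a row does not reach only later rows make up. A row lasts 1/10 s, in which the tool goes at most 50 mm and 8.59 degrees, less where a joint would pass 70% of its speed; a pose out of reach is approached as far as the arm can. A call with a gripper value outside its range is refused whole. The fingers move at their own pace and stop on an object; "squeeze" is the grip in N (left out, the last holds). Time passes only in rows, so rows that repeat a pose let the fingers close. It gives the time, the measured TCP pose, the force, the opening and the grip force at its end, in the units of the state.
- state(): the state, without advancing time (a new reading comes with each control period).
- snapshot(name): name is "scene" or "top" or "wrist"; returns (picture, depth): 420x560x3 uint8, blue, green, red; 420x560 float32, m along the optical axis (not along the pixel's ray), 0 where there is no reading.
- get_calibration(name): a dict with "mtx" (3x3 intrinsics, pixels), "origin" and "attitude" of the camera in the world; the wrist camera has in their place "tool_from_camera" (4x4, takes a point from camera to tool coordinates, whose origin is the TCP and whose axes are the flange's). Camera axes: x right, y down, z forward; pixel columns grow to the right and rows downward; lengths in m; the calibration is good to about 2 mm. A picture is of the moment at which its call begins: read the wrist's pose just before it. get_calibration takes no time and is no camera call.
- finish_job(): hands the job in; it is judged then, once.
The state is a dict: "time": time; "joints": joint angles; "dq": joint speeds; "joint_efforts": joint torques, N m; "eef_pos": TCP position; "ee_rot": TCP orientation; "wrist_force": force on the tool from outside, world axes, zero at the start; "ft_torque": the same for the moment, N m; "opening": finger opening in m; "grip_force": force on a finger pad.
Only numpy, scipy, OpenCV 4.12 (cv2) and the standard library are available. Lean on these libraries where they do the work, as an engineer would, in place of code of your own. Each camera call takes 0.05 s, during which the arm holds its last target. There are 200 camera calls.

## Working session

There is one attempt and no reset: what is moved stays moved. The work goes in short steps, Python scripts to look and compute and a tool call to move; the robot and the scene stay as the last step left them, time stands still between calls to the robot, and variables do not carry over. Pictures are saved under pics/ and viewed, at most 10 in all, crops included, and the job is handed in when it is done.

Besides the shell and the picture viewer there is one more tool, called after "Call:" by a JSON object that holds its "method" and its "body". send_rows: Moves the arm, as the interface text tells. Its arguments: {"type":"object","properties":{"series":{"type":"array","items":{"type":"array","items":{"type":"number"}}},"squeeze":{"type":"number"}},"required":["series"]}

```bash
mkdir -p pics
cat > h.py <<'E'
import numpy as np, cv2
from bench import state, snapshot, get_calibration
from scipy.spatial.transform import Rotation as R
def rot(a):
    a=np.array(a,float)
    if a.size==9: return a.reshape(3,3)
    return R.from_quat(a.ravel(),scalar_first=True).as_matrix()
def cam(name,s=None):
    c=get_calibration(name); K=np.array(c["mtx"])
    if name=="wrist":
        T=np.array(c["tool_from_camera"]); q=rot(s["ee_rot"])
        return K,np.array(s["eef_pos"])+q@T[:3,3],q@T[:3,:3]
    return K,np.array(c["origin"]),rot(c["attitude"])
def onplane(px,z,K,o,A):
    px=np.atleast_2d(np.array(px,float))
    d=np.c_[px,np.ones(len(px))]@np.linalg.inv(K).T@A.T
    return o+d*((z-o[2])/d[:,2])[:,None]
def cloud(dep,K,o,A):
    v,u=np.mgrid[:dep.shape[0],:dep.shape[1]]
    p=np.stack([u,v,np.ones_like(u)],-1)@np.linalg.inv(K).T*dep[...,None]
    return p@A.T+o
E
python3 - <<'E'
from h import *
for n in("scene","top"):
    p,d=snapshot(n); cv2.imwrite(f"pics/{n}0.png",p); np.savez(f"{n}0.npz",p=p,d=d)
    print(n,get_calibration(n))
print(get_calibration("wrist")); print(state())
E
```

```text
scene {'mtx': array([[537.01577206,   0.        , 276.71197979],
       [  0.        , 537.01577206, 202.57856809],
       [  0.        ,   0.        ,   1.        ]]), 'origin': array([-0.43886846, -1.61544867,  1.11733167]), 'attitude': array([-0.46624164,  0.82858325, -0.26986366,  0.15245371])}
top {'mtx': array([[500.51867   ,   0.        , 275.36259219],
       [  0.        , 500.51867   , 205.45640927],
       [  0.        ,   0.        ,   1.        ]]), 'origin': array([ 0.34302327, -0.22038577,  1.66174656]), 'attitude': array([-0.05930587,  0.70826302, -0.70156802,  0.0514647 ])}
{'mtx': array([[339.66946965,   0.        , 284.5618672 ],
       [  0.        , 339.66946965, 212.9091719 ],
       [  0.        ,   0.        ,   1.        ]]), 'tool_from_camera': array([[-1.52540707e-04, -9.68993908e-01, -2.47084567e-01,
         7.05538567e-02],
       [ 9.99999294e-01, -4.38989935e-04,  1.10422912e-03,
        -5.28587311e-04],
       [-1.17845893e-03, -2.47084224e-01,  9.68993291e-01,
        -9.27160411e-02],
       [ 0.00000000e+00,  0.00000000e+00,  0.00000000e+00,
         1.00000000e+00]])}
{'time': 0.1, 'joints': array([-1.25460102e+00,  4.91496444e-01,  1.55941807e+00, -1.11799338e-05,
        1.09169980e+00, -1.05587145e-01]), 'dq': array([ 0.00045613, -0.00086127, -0.00137049, -0.00011933, -0.000959  ,
        0.0002879 ]), 'joint_efforts': array([ 1.32932695e-03, -6.13623333e+01, -2.58605236e+01,  6.93635107e-02,
        4.69677988e-02, -3.72705335e-05]), 'eef_pos': array([ 0.25584621, -0.57006945,  0.29171173]), 'ee_rot': array([-5.07480797e-04,  9.77844074e-01,  2.09333959e-01, -5.86251196e-05]), 'wrist_force': array([-0.10050613,  0.01236814,  0.16878267]), 'ft_torque': array([ 0.0197809 , -0.06040447, -0.03380529]), 'grip_force': 0.0, 'opening': 0.09481757916627835}
```

View pics/top0.png

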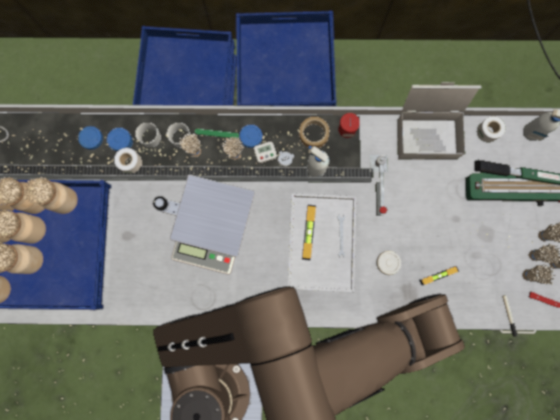

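View pics/scene0.png

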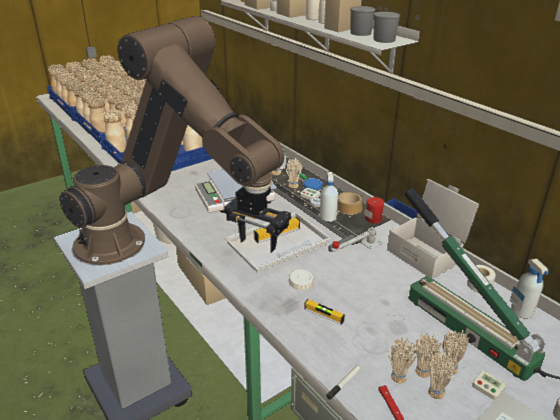

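The top view shows two level-like bars: one in the tray at about (310,232), roughly 54 px long, and one on the bare bench at (440,275), roughly 39 px. The tray one is larger and lies in the tray with the spanner, so it is the one meant. The pan is at (213,215), the knob at (160,203) and the display at (205,257). I'll measure these and confirm with a crop.

```bash
cat > m.py <<'E'
from h import *
f=np.load("top0.npz"); p,d=f["p"],f["d"]; K,o,A=cam("top"); C=cloud(d,K,o,A)
hsv=cv2.cvtColor(p,cv2.COLOR_BGR2HSV)
y=cv2.inRange(hsv,(12,120,120),(45,255,255))
n,l,s,c=cv2.connectedComponentsWithStats(y)
for i in range(1,n):
    if s[i,4]>60:
        v,u=np.where(l==i); zz=np.median(C[v,u,2])
        P=onplane(np.c_[u,v],zz,K,o,A)[:,:2]; m=P.mean(0); w,V=np.linalg.eigh(np.cov((P-m).T))
        (cx,cy),(a,b),an=cv2.minAreaRect((P*1000).astype(np.float32))
        print("yellow",c[i],s[i,4],"z",zz,"ctr",m,(cx,cy),"size",a,b,"ax deg",np.degrees(np.arctan2(V[1,1],V[0,1])))
# pan: pixels at height 60..95mm near (213,215)
m=((C[...,2]>.066)&(C[...,2]<.10)).astype(np.uint8); m[:170]=0;m[275:]=0;m[:,:165]=0;m[:,270:]=0
m=cv2.morphologyEx(m,cv2.MORPH_OPEN,np.ones((5,5)))
n,l,s,c=cv2.connectedComponentsWithStats(m); i=1+np.argmax(s[1:,4]); v,u=np.where(l==i)
P=C[v,u]; z=np.median(P[:,2]); Q=onplane(np.c_[u,v],.078,K,o,A)[:,:2]
print("pan z",z,cv2.minAreaRect((Q*1000).astype(np.float32)))
b=cv2.inRange(hsv,(0,0,0),(180,255,70)); b[:190]=0;b[218:]=0;b[:,:145]=0;b[:,175:]=0
v,u=np.where(b); print("knob px",u.mean(),v.mean(),len(u),onplane([[u.mean(),v.mean()]],.083,K,o,A), "depth z",np.median(C[v,u,2]))
dd=cv2.inRange(hsv,(35,60,60),(85,255,255)); dd[:235]=0;dd[275:]=0;dd[:,:170]=0;dd[:,240:]=0
v,u=np.where(dd); print("disp",u.mean(),v.mean(),onplane([[u.mean(),v.mean()]],.06,K,o,A))
cv2.imwrite("pics/crop.png",cv2.resize(p[160:300,140:480],None,fx=2.3,fy=2.3,interpolation=cv2.INTER_CUBIC))
E
python3 m.py
```

```text
yellow [310.23809524 216.13605442] 147 z 0.039516354103325435 ctr [ 0.5651353  -0.31535826] (562.3777465820312, -316.1901550292969) size 22.890031814575195 72.68672180175781 ax deg 174.9590157885959
yellow [307.05369128 247.14765101] 149 z 0.039341811957123385 ctr [ 0.46376933 -0.30501118] (466.4122314453125, -304.25164794921875) size 22.92915916442871 75.16304779052734 ax deg 172.93124649988732
yellow [449.32894737 271.25      ] 76 z 0.0270106650453954 ctr [ 0.39128085 -0.76466059] (390.4726257324219, -763.5684814453125) size 15.771899223327637 51.91775131225586 ax deg 110.19162275612463
yellow [429.05479452 279.17808219] 73 z 0.026921457328880516 ctr [ 0.36528543 -0.69849569] (365.5855407714844, -700.6504516601562) size 15.910481452941895 51.47963333129883 ax deg 111.33940492881362
pan z 0.07624087835774918 ((560.9179077148438, 0.4343109130859375), (222.93777465820312, 219.09109497070312), 76.0890121459961)
knob px 162.84444444444443 204.86666666666667 45 [[0.59135259 0.15874709 0.083     ]] depth z 0.07971808216941345
disp 211.59259259259258 255.92592592592592 [[0.4312688  0.00071234 0.06      ]]
```

View pics/crop.png

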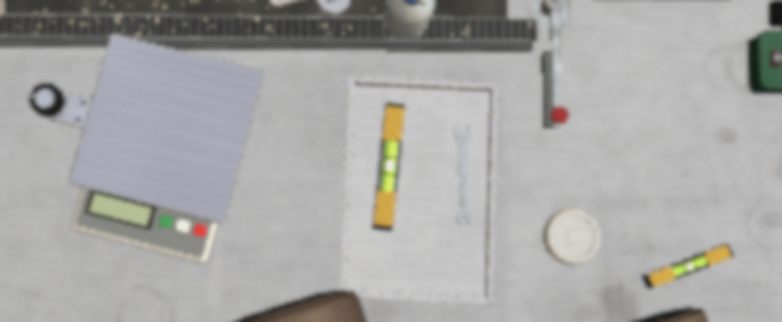

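The crop confirms it: the large level is in the tray at crop (390,165) beside the spanner, and the knob is at (46,99). The small level at (690,267) is the look-alike. I'll hover over the large one.

Call:
{"method": "send_rows", "body": {"series": [[258,260,-20,0,0,-0.527,100],[258,260,-20,0,0,-0.527,100],[258,260,-20,0,0,-0.527,100],[258,260,-20,0,0,-0.527,100],[258,260,-20,0,0,-0.527,100],[258,260,-20,0,0,-0.527,100],[258,260,-20,0,0,-0.527,100],[258,260,-20,0,0,-0.527,100]], "squeeze": 25}}

```text
time: 0.9
eef_pos: [0.516, -0.3072, 0.2718]
ee_rot: [-0.0, 0.999, -0.051, -0.0]
wrist_force: [-1.0, -0.1, -0.2]
opening: 0.058
grip_force: 0.0
```

Call:
{"method": "send_rows", "body": {"series": [[0,0,0,0,0,0,100],[0,0,0,0,0,0,100],[0,0,0,0,0,0,100]]}}

```text
time: 1.2
eef_pos: [0.5132, -0.3111, 0.2722]
ee_rot: [0.0, 0.999, -0.053, -0.0]
wrist_force: [1.0, 0.1, 0.2]
opening: 0.0577
grip_force: 0.0
```

```bash
cat > w.py <<'E'
from h import *
import sys
name=sys.argv[1]; z=float(sys.argv[2])
s=state(); p,d=snapshot("wrist"); cv2.imwrite(f"pics/{name}.png",p); np.savez(f"{name}.npz",p=p,d=d)
K,o,A=cam("wrist",s); print("t",s["time"],"tcp",s["eef_pos"],"F",s["wrist_force"],"open",s["opening"],s["grip_force"])
q=rot(s["ee_rot"]); print("tool y deg",np.degrees(np.arctan2(q[1,1],q[0,1])),"joints",np.round(s["joints"],3))
hsv=cv2.cvtColor(p,cv2.COLOR_BGR2HSV)
y=cv2.inRange(hsv,(10,120,120),(28,255,255)); y=cv2.morphologyEx(y,cv2.MORPH_OPEN,np.ones((3,3)))
n,l,st,c=cv2.connectedComponentsWithStats(y); C=cloud(d,K,o,A)
for i in np.argsort(-st[1:,4])[:4]+1:
    v,u=np.where(l==i); P=onplane(np.c_[u,v],z,K,o,A); r=cv2.minAreaRect((P[:,:2]*1000).astype(np.float32))
    print("yellow",c[i],st[i,4],"z",np.median(C[v,u,2]),r)
E
python3 w.py w1 0.042
```

```text
t 1.2 tcp [ 0.51319366 -0.31105707  0.2721938 ] F [0.95179595 0.05086185 0.24475305] open 0.05772919996447926 0.0
tool y deg -96.08528425723972 joints [-0.655  0.476  1.646 -0.     1.02   1.022]
yellow [280.9047619 132.6029601] 1554 z 0.04158855911610815 ((577.4520263671875, -313.43365478515625), (26.59334945678711, 47.80935287475586), 84.34062194824219)
yellow [281.77906977 254.43272425] 1204 z 0.04144826378854527 ((457.8677673339844, -301.7148742675781), (26.334409713745117, 48.79047393798828), 83.25798797607422)
yellow [158.75405405 303.86486486] 370 z 0.29240135770722564 ((417.6023864746094, -167.4781951904297), (11.170047760009766, 63.680423736572266), 77.73343658447266)
yellow [412.34254144 307.70718232] 181 z 0.2931068455216773 ((384.04901123046875, -432.194580078125), (6.091793060302734, 50.73500061035156), 87.77924346923828)
```

View pics/w1.png

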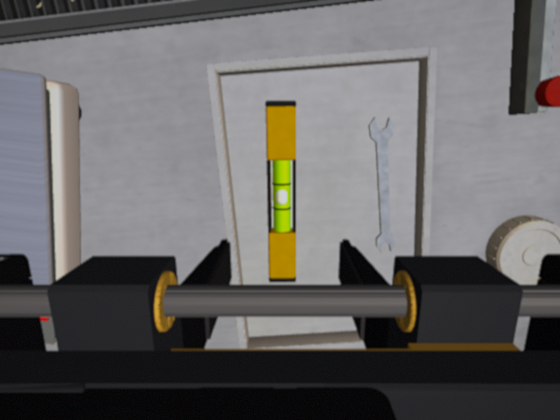

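The wrist view shows the level at px (281,195), its bubble centred at (282,196), with the tray wall 50 px to its left and the spanner 100 px to its right. I'll descend, grip it and lift.

Call:
{"method": "send_rows", "body": {"series": [[4,3,-45,0,0,0,120],[4,3,-90,0,0,0,120],[4,3,-130,0,0,0,120],[4,3,-160,0,0,0,120],[4,3,-178,0,0,0,120],[4,3,-185,0,0,0,120],[4,3,-185,0,0,0,120],[4,3,-185,0,0,0,255]], "squeeze": 25}}

```text
time: 2.05
eef_pos: [0.518, -0.3079, 0.0883]
ee_rot: [0.0, 0.999, -0.053, 0.001]
wrist_force: [-0.2, 0.0, -0.3]
opening: 0.0461
grip_force: 0.0
```

Call:
{"method": "send_rows", "body": {"series": [[0,0,0,0,0,0,255],[0,0,0,0,0,0,255],[0,0,0,0,0,0,255],[0,0,0,0,0,0,255],[0,0,0,0,0,0,255]]}}

```text
time: 2.55
eef_pos: [0.5182, -0.3075, 0.0882]
ee_rot: [0.001, 0.999, -0.052, 0.001]
wrist_force: [-1.4, -0.1, 6.6]
opening: 0.0278
grip_force: 25.0
```

Call:
{"method": "send_rows", "body": {"series": [[0,0,30,0,0,0,255],[0,0,70,0,0,0,255],[0,0,115,0,0,0,255],[5,30,160,0,0,0.14,255],[10,70,175,0,0,0.29,255],[15,110,180,0,0,0.43,255],[20,150,180,0,0,0.57,255],[25,190,180,0,0,0.71,255]]}}

```text
time: 3.35
eef_pos: [0.5426, -0.1155, 0.2676]
ee_rot: [0.0, 0.954, 0.301, 0.0]
wrist_force: [1.4, 0.6, -1.8]
opening: 0.0277
grip_force: 25.0
```

Call:
{"method": "send_rows", "body": {"series": [[5,30,0,0,0,0.14,255],[10,60,0,0,0,0.29,255],[14,90,0,0,0,0.43,255],[18,118,0,0,0,0.57,255],[18,118,0,0,0,0.72,255],[18,118,0,0,0,0.72,255],[18,118,0,0,0,0.72,255],[18,118,0,0,0,0.72,255]]}}

```text
time: 4.15
eef_pos: [0.5608, 0.0003, 0.2672]
ee_rot: [-0.0, 0.79, 0.613, -0.0]
wrist_force: [-0.1, 0.1, -4.1]
opening: 0.0279
grip_force: 25.0
```

```bash
python3 w.py w2 0.23
```

```text
t 4.15 tcp [5.60780223e-01 2.94370109e-04 2.67200276e-01] F [-0.07735405  0.08277251 -4.07739216] open 0.02786495770429601 24.98687893152237
tool y deg -14.33427423065735 joints [-0.117  0.428  1.748 -0.     0.966  0.133]
yellow [284.23074037 150.66933467] 7996 z 0.22066371839451376 ((576.2846069335938, 58.23716735839844), (44.831398010253906, 25.154863357543945), 75.75702667236328)
yellow [221.3030303  308.02651515] 264 z 0.28781571561041797 ((534.3582763671875, 2.648289680480957), (22.705917358398438, 2.9034337997436523), 74.40209197998047)
yellow [348.43396226 310.50943396] 212 z 0.28830464258246663 ((586.779541015625, -11.498958587646484), (21.313785552978516, 2.4727256298065186), 75.64892578125)
yellow [484.63414634  71.65853659] 41 z 0.008182585375587359 ((652.8506469726562, 68.9259033203125), (1.6648505926132202, 2.647738456726074), 75.66432189941406)
```

View pics/w2.png

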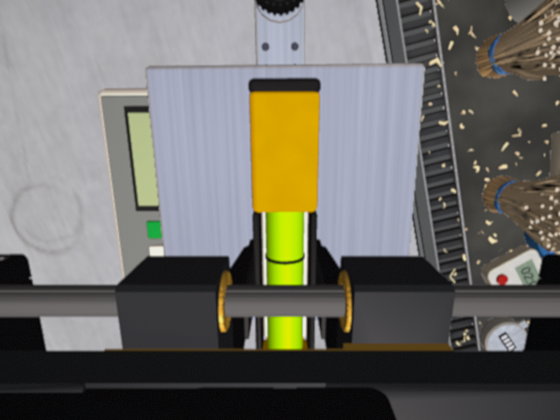

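The wrist view shows the pan's far edge from (148,67) to (424,64), the knob at (280,5), and the level held centred. I'll work out the pan centre from the far corners.

Run:
```python
from h import *
import types
f=np.load("w2.npz"); p=f["p"]
s=state(); K,o,A=cam("wrist",s); C=cloud(f["d"],K,o,A)
print(C[120,200],C[120,390], C[80,160])
z=.0765
m=((C[...,2]>.066)&(C[...,2]<.09)).astype(np.uint8); m[240:]=0; m[:60]=0
n,l,st,c=cv2.connectedComponentsWithStats(m); print(st)
P=onplane([[148,67],[424,64],[158,200],[415,200]],z,K,o,A)[:,:2]; print(P)
e=P[1]-P[0]; print(np.linalg.norm(e)); ux=e/np.linalg.norm(e); uy=np.array([-ux[1],ux[0]])
print("yaw",np.degrees(np.arctan2(ux[1],ux[0])),"ctr",(P[0]+P[1])/2-uy*.112)
K2=onplane([[279,2]],.083,K,o,A); print("knob px",K2)
```

```text
[0.51443068 0.08955882 0.07676778] [0.66232945 0.05182335 0.07740622] [0.49361788 0.12591422 0.07750694]
[[     0      0    560    420 198445]
 [   520     60     31     20    380]
 [   145     63    280    177  35337]
 [   550     74      1      1      1]
 [   559     75      1      1      1]
 [   513    174     47     66    989]
 [   559    190      1      1      1]
 [   524    195      1      1      1]
 [   554    207      2      1      2]
 [   557    208      3      1      3]
 [   534    216      1      1      1]
 [   538    218      7      6     18]
 [   541    232      9      8     21]]
[[ 0.48746959  0.13737408]
 [ 0.69535292  0.08661355]
 [ 0.45946414  0.03565938]
 [ 0.67191692 -0.01858869]]
0.213990912329457
yaw -13.721860925558063 ctr [0.56484387 0.00319045]
knob px [[0.59680499 0.15375622 0.083     ]]
```

Call:
{"method": "send_rows", "body": {"series": [[2,2,-40,0,0,0.01,255],[2,2,-75,0,0,0.01,255],[2,2,-92,0,0,0.01,255],[2,2,-99,0,0,0.01,255],[2,2,-101,0,0,0.01,255],[2,2,-101,0,0,0.01,255],[2,2,-101,0,0,0.01,255]]}}

```text
time: 4.9
eef_pos: [0.5633, 0.0026, 0.1673]
ee_rot: [0.001, 0.786, 0.619, 0.001]
wrist_force: [0.2, -0.5, -2.4]
opening: 0.0278
grip_force: 25.0
```

Call:
{"method": "send_rows", "body": {"series": [[0,0,-1,0,0,0,255],[0,0,-1,0,0,0,255]]}}

```text
time: 5.1
eef_pos: [0.563, 0.0028, 0.1658]
ee_rot: [0.0, 0.785, 0.619, 0.0]
wrist_force: [-0.1, 0.7, -2.6]
opening: 0.0283
grip_force: 25.0
```

Call:
{"method": "send_rows", "body": {"series": [[0,0,-1,0,0,0,255],[0,0,-1,0,0,0,255]]}}

```text
time: 5.3
eef_pos: [0.563, 0.0028, 0.1644]
ee_rot: [0.0, 0.785, 0.619, 0.0]
wrist_force: [0.5, 0.1, -1.9]
opening: 0.0281
grip_force: 25.0
```

Call:
{"method": "send_rows", "body": {"series": [[0,0,-1,0,0,0,255],[0,0,-1,0,0,0,255]]}}

```text
time: 5.5
eef_pos: [0.5631, 0.0028, 0.1641]
ee_rot: [0.0, 0.785, 0.619, 0.0]
wrist_force: [-1.2, 1.2, 6.0]
opening: 0.0279
grip_force: 25.0
```

Contact. I'll release, retreat and look.

Call:
{"method": "send_rows", "body": {"series": [[0,0,0.5,0,0,0,160],[0,0,0.5,0,0,0,130],[0,0,0.5,0,0,0,130],[0,0,0.5,0,0,0,130],[0,0,30,0,0,0,130],[0,0,75,0,0,0,130],[0,0,110,0,0,0,100],[0,0,130,0,0,0,100]]}}

```text
time: 6.3
eef_pos: [0.5632, 0.0028, 0.2962]
ee_rot: [0.001, 0.785, 0.619, 0.001]
wrist_force: [0.4, -1.4, -0.9]
opening: 0.0557
grip_force: 0.0
```

Call:
{"method": "send_rows", "body": {"series": [[0,0,0,0,0,0,0],[0,0,0,0,0,0,0],[0,0,0,0,0,0,0],[0,0,0,0,0,0,0],[0,0,0,0,0,0,0]]}}

```text
time: 6.8
eef_pos: [0.5628, 0.0028, 0.2924]
ee_rot: [-0.0, 0.785, 0.619, -0.001]
wrist_force: [0.1, 0.1, 0.8]
opening: 0.0919
grip_force: 0.0
```

```bash
python3 w.py w3 0.118
python3 - <<'E'
from h import *
p=np.load("w3.npz")["p"]; cv2.imwrite("pics/w3c.png",cv2.resize(p[:320,100:460],None,fx=1.8,fy=1.8,interpolation=cv2.INTER_CUBIC))
E
```

```text
t 6.8 tcp [0.56281437 0.00277969 0.29236789] F [0.07754541 0.08218792 0.82925577] open 0.09189620969469597 0.0
tool y deg -13.521539302674748 joints [-0.112  0.403  1.713 -0.     1.027  0.124]
yellow [285.16830797 139.37511191] 2234 z 0.1171585266766163 ((577.883544921875, 60.241432189941406), (48.3355598449707, 26.6466121673584), 76.11839294433594)
yellow [285.48199768 271.04413473] 861 z 0.11787802325890229 ((552.8069458007812, -45.217010498046875), (23.833833694458008, 26.589385986328125), 76.47987365722656)
yellow [ 87.25245902 312.40327869] 305 z 0.31309225837540744 ((375.63922119140625, -39.98599624633789), (42.95137405395508, 12.080677032470703), 78.29845428466797)
yellow [482.70754717 315.49528302] 212 z 0.31336759018546834 ((711.7498168945312, -126.16807556152344), (32.641300201416016, 8.28725528717041), 72.62986755371094)
```

View pics/w3c.png

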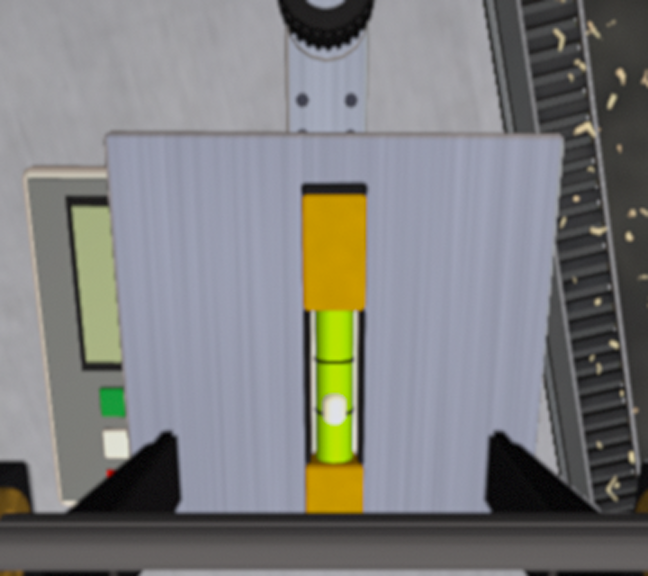

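Crop: the bubble is at (335,408) between vial ends at y 310 and 463 (lines at 360 and 410), so it is displaced towards the right end, as expected. The pan's far edge is at y 134 and the level's end at y 184. I'll measure the offset, the placement and the knob.

```bash
cat > b.py <<'E'
from h import *
import sys
def bubble(p,K,o,A,z=.117):
    """bubble offset along vial, + = away from knob; also level line (row-profile in px)"""
    hsv=cv2.cvtColor(p,cv2.COLOR_BGR2HSV)
    g=cv2.inRange(hsv,(29,120,100),(50,255,255)); n,l,st,c=cv2.connectedComponentsWithStats(cv2.morphologyEx(g,cv2.MORPH_CLOSE,np.ones((9,9))))
    i=1+np.argmax(st[1:,4]); v,u=np.where(l==i); x,y,w,h=st[i,:4]
    P=onplane(np.c_[u,v],z,K,o,A)[:,:2]; (r,(a,b),an)=cv2.minAreaRect((P*1000).astype(np.float32))
    sub=np.zeros_like(g); sub[y:y+h,x:x+w]=1
    W=cv2.inRange(hsv,(0,0,150),(180,110,255))*sub; W[:, :x+w//4]=0; W[:, x+3*w//4+1:]=0
    vv,uu=np.where(W); B=onplane([[uu.mean(),vv.mean()]],z,K,o,A)[0,:2]*1000
    return np.array(r),(a,b,an),B,(uu.mean(),vv.mean(),len(uu))
if __name__=="__main__":
    p=np.load(sys.argv[1]+".npz")["p"]; K,o,A=cam("wrist",state())
    c,sz,B,px=bubble(p,K,o,A); print("vial",c,sz,"bubble",B,px,"off mm",np.linalg.norm(B-c), B-c)
    print("edge",onplane([[100+106/1.8,132/1.8],[100+563/1.8,134/1.8]],.0765,K,o,A))
    print("lev end",onplane([[100+335/1.8,184/1.8]],.117,K,o,A),"knob bottom edge",onplane([[100+327/1.8,47/1.8]],.083,K,o,A))
E
python3 b.py w3
```

```text
vial [564.56933594   1.55429459] (71.78807067871094, 16.8204345703125, 76.47002410888672) bubble [562.21841478  -7.53825681] (np.float64(285.8333333333333), np.float64(226.8793103448276), 174) off mm 9.391555848141772 [-2.35092116 -9.0925514 ]
edge [[0.48643663 0.1380603  0.0765    ]
 [0.6958697  0.08675424 0.0765    ]]
lev end [[0.58522913 0.08758065 0.117     ]] knob bottom edge [[0.59599746 0.14728257 0.083     ]]
```

The bubble is 9.4 mm off, so the knob needs about 1.6 rad clockwise. The level sits within 2 mm of the pan centre. Next I'll hover over the knob.

Call:
{"method": "send_rows", "body": {"series": [[39,167,-42,0,0,0.8,70],[39,167,-42,0,0,0.8,70],[39,167,-42,0,0,0.8,70],[39,167,-42,0,0,0.8,70],[39,167,-42,0,0,0.8,70],[39,167,-42,0,0,0.8,70],[39,167,-42,0,0,0.8,70],[39,167,-42,0,0,0.8,70]], "squeeze": 20}}

```text
time: 7.65
eef_pos: [0.6019, 0.1697, 0.2511]
ee_rot: [-0.0, 0.483, 0.875, -0.0]
wrist_force: [-0.3, 0.6, -0.5]
opening: 0.069
grip_force: 0.0
```

Call:
{"method": "send_rows", "body": {"series": [[0,0,0,0,0,0,70],[0,0,0,0,0,0,70]]}}

```text
time: 7.85
eef_pos: [0.6019, 0.1695, 0.2513]
ee_rot: [0.0, 0.483, 0.876, 0.0]
wrist_force: [0.2, -0.5, 0.2]
opening: 0.069
grip_force: 0.0
```

```bash
python3 w.py w4 0.118
python3 - <<'E'
from h import *
f=np.load("w4.npz"); p=f["p"]; K,o,A=cam("wrist",state()); C=cloud(f["d"],K,o,A)
m=(np.hypot(C[...,0]-.603,C[...,1]-.17)<.04)&(C[...,2]>.074)&(C[...,2]<.09)
v,u=np.where(m); P=C[m]; print(len(u),"z",np.percentile(P[:,2],[5,50,95]))
(c,r)=cv2.minEnclosingCircle((onplane(np.c_[u,v],.083,K,o,A)[:,:2]*1000).astype(np.float32)); print("circle",c,r,"px",u.mean(),v.mean(), "med",np.median(P,0))
cv2.imwrite("pics/w4.png",p)
E
```

```text
t 7.85 tcp [0.60193997 0.16954069 0.25131825] F [ 0.19304763 -0.51463432  0.2168137 ] open 0.06896302148373482 0.0
tool y deg 32.24422785860016 joints [ 0.169  0.533  1.604  0.     1.005 -0.394]
yellow [434.75945017 311.6975945 ] 291 z 0.2722047036968543 ((730.4390869140625, 176.8146514892578), (9.4384765625, 36.43888854980469), 29.47942352294922)
yellow [133.54237288 311.40254237] 236 z 0.27236748496770746 ((541.6502075195312, 58.03485870361328), (6.75345516204834, 36.37217330932617), 30.99151611328125)
yellow [205.38679245 322.99056604] 106 z 0.1172302362205273 ((591.4962768554688, 75.37789916992188), (14.74328327178955, 5.9740376472473145), 78.92364501953125)
yellow [423.34482759 322.4137931 ] 29 z 0.2677172729768683 ((730.2033081054688, 163.92579650878906), (2.2397336959838867, 6.085455894470215), 37.984012603759766)
2469 z [0.07901887 0.08327247 0.0845813 ]
circle (600.6229858398438, 176.90736389160156) 23.188335418701172 px 286.3552045362495 207.24139327663022 med [0.60042078 0.17721714 0.08327247]
```

View pics/w4.png

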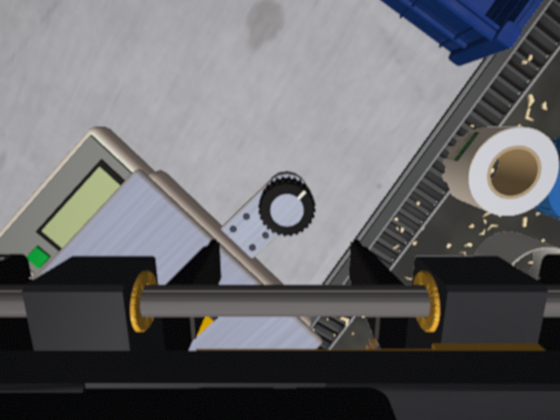

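The view shows the knob at (286,207), which puts it at about (0.601, 0.1755). I'll descend and grip.

Call:
{"method": "send_rows", "body": {"series": [[-1,6,-40,0,0,0,70],[-1,6,-80,0,0,0,70],[-1,6,-105,0,0,0,70],[-1,6,-118,0,0,0,70],[-1,6,-120,0,0,0,70],[-1,6,-120,0,0,0,110],[-1,6,-120,0,0,0,255],[-1,6,-120,0,0,0,255]], "squeeze": 20}}

```text
time: 8.7
eef_pos: [0.6013, 0.1758, 0.1326]
ee_rot: [0.001, 0.482, 0.876, 0.001]
wrist_force: [0.5, -0.4, 0.9]
opening: 0.0502
grip_force: 0.0
```

Call:
{"method": "send_rows", "body": {"series": [[0,0,0,0,0,0,255],[0,0,0,0,0,0,255],[0,0,0,0,0,0,255],[0,0,0,0,0,0,255]]}}

```text
time: 9.1
eef_pos: [0.6003, 0.1753, 0.1322]
ee_rot: [-0.0, 0.482, 0.876, -0.001]
wrist_force: [-4.8, -3.2, 7.5]
opening: 0.044
grip_force: 20.0
```

Call:
{"method": "send_rows", "body": {"series": [[0,0,0,0,0,-0.1,255],[0,0,0,0,0,-0.2,255],[0,0,0,0,0,-0.3,255],[0,0,0,0,0,-0.4,255],[0,0,0,0,0,-0.5,255],[0,0,0,0,0,-0.6,255],[0,0,0,0,0,-0.7,255],[0,0,0,0,0,-0.8,255]]}}

```text
time: 9.9
eef_pos: [0.6007, 0.1754, 0.1322]
ee_rot: [0.0, 0.787, 0.617, -0.0]
wrist_force: [-3.0, -3.3, 6.0]
opening: 0.0434
grip_force: 20.0
```

Call:
{"method": "send_rows", "body": {"series": [[0,0,0,0,0,-0.1,255],[0,0,0,0,0,-0.2,255],[0,0,0,0,0,-0.3,255],[0,0,0,0,0,-0.4,255],[0,0,0,0,0,-0.5,255],[0,0,0,0,0,-0.6,255],[0,0,0,0,0,-0.7,255],[0,0,0,0,0,-0.8,255]]}}

```text
time: 10.7
eef_pos: [0.601, 0.1752, 0.1323]
ee_rot: [0.0, 0.965, 0.262, 0.0]
wrist_force: [-2.1, -6.2, 4.7]
opening: 0.0437
grip_force: 20.0
```

Call:
{"method": "send_rows", "body": {"series": [[0,0,0,0,0,0,255],[0,0,0,0,0,0,255],[0,0,0,0,0,0,140],[0,0,0,0,0,0,90],[0,0,0,0,0,0,70],[0,0,0,0,0,0,70],[0,0,40,0,0,0,70],[0,0,85,0,0,0,70]]}}

```text
time: 11.5
eef_pos: [0.6004, 0.1758, 0.2159]
ee_rot: [-0.0, 0.964, 0.264, -0.002]
wrist_force: [1.2, -0.3, -0.7]
opening: 0.0684
grip_force: 0.0
```

Call:
{"method": "send_rows", "body": {"series": [[-38,-173,75,0,0,0.8,0],[-38,-173,75,0,0,0.8,0],[-38,-173,75,0,0,0.8,0],[-38,-173,75,0,0,0.8,0],[-38,-173,75,0,0,0.8,0],[-38,-173,75,0,0,0.8,0],[-38,-173,75,0,0,0.8,0],[-38,-173,75,0,0,0.8,0]]}}

```text
time: 12.3
eef_pos: [0.5629, 0.003, 0.2912]
ee_rot: [0.0, 0.786, 0.618, 0.0]
wrist_force: [-0.3, -0.5, 0.8]
opening: 0.0954
grip_force: 0.0
```

Call:
{"method": "send_rows", "body": {"series": [[0,0,0,0,0,0,0],[0,0,0,0,0,0,0],[0,0,0,0,0,0,0],[0,0,0,0,0,0,0]]}}

```text
time: 12.7
eef_pos: [0.5629, 0.0029, 0.2912]
ee_rot: [-0.0, 0.785, 0.619, -0.0]
wrist_force: [-0.0, 0.1, -0.4]
opening: 0.0952
grip_force: 0.0
```

```bash
python3 w.py w5 0.118; python3 b.py w5 | head -1
python3 - <<'E'
from h import *
p=np.load("w5.npz")["p"]; cv2.imwrite("pics/w5c.png",cv2.resize(p[60:280,180:400],None,fx=2.5,fy=2.5,interpolation=cv2.INTER_CUBIC))
E
```

```text
t 12.7 tcp [0.56290631 0.00290351 0.2911844 ] F [-0.00989593  0.05119104 -0.39251195] open 0.09522931625584152 0.0
tool y deg -13.525498064445609 joints [-0.112  0.404  1.715 -0.     1.023  0.124]
yellow [284.88942519 140.82404563] 2279 z 0.11802896272346414 ((577.69189453125, 59.72265625), (48.26854705810547, 26.626134872436523), 76.96524810791016)
yellow [284.82571075 271.51792336] 809 z 0.11810231031020596 ((552.3989868164062, -44.85375213623047), (22.8316707611084, 26.31915283203125), 76.44267272949219)
yellow [ 78.8125     311.78819444] 288 z 0.31194313762501874 ((369.9091491699219, -37.632965087890625), (42.763885498046875, 11.944384574890137), 79.16822814941406)
yellow [491.14423077 313.92307692] 208 z 0.31239212613638884 ((718.9703979492188, -124.60888671875), (37.13334655761719, 8.66353988647461), 74.9259262084961)
vial [563.82250977   0.99184418] (70.74427032470703, 16.756956100463867, 76.46109771728516) bubble [563.74426573   0.93475801] (np.float64(284.95), np.float64(217.42222222222222), 180) off mm 0.09685535570128093 [-0.07824404 -0.05708617]
```

View pics/w5c.png

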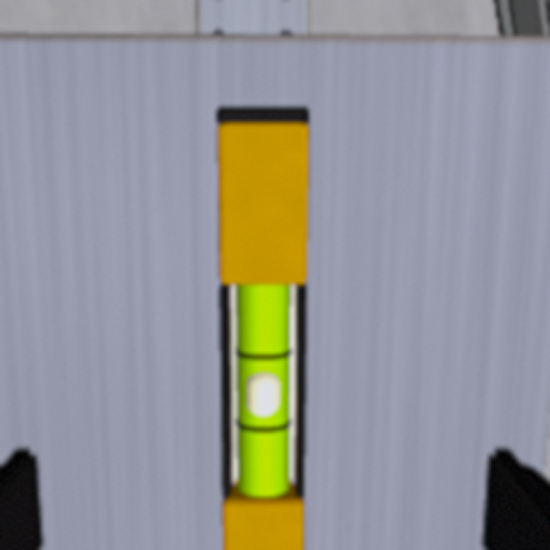

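The bubble at crop (264,395) lies midway between the lines at 355 and 427. I'll shut the fingers and come down on the middle of the level.

Call:
{"method": "send_rows", "body": {"series": [[1,-1,0,0,0,0,255],[1,-1,0,0,0,0,255],[1,-1,0,0,0,0,255],[1,-1,0,0,0,0,255],[1,-1,-40,0,0,0,255],[1,-1,-75,0,0,0,255],[1,-1,-88,0,0,0,255],[1,-1,-91,0,0,0,255]]}}

```text
time: 13.55
eef_pos: [0.5637, 0.0018, 0.1992]
ee_rot: [-0.001, 0.785, 0.619, -0.001]
wrist_force: [-0.2, -0.2, 0.3]
opening: 0.0365
grip_force: 0.0
```

Call:
{"method": "send_rows", "body": {"series": [[0,0,0,0,0,0,255],[0,0,0,0,0,0,255],[0,0,-1,0,0,0,255],[0,0,-1,0,0,0,255]]}}

```text
time: 13.95
eef_pos: [0.5641, 0.0018, 0.2]
ee_rot: [0.0, 0.785, 0.619, 0.0]
wrist_force: [0.2, 0.1, -0.2]
opening: 0.0047
grip_force: 0.0
```

Call:
{"method": "send_rows", "body": {"series": [[0,0,-0.5,0,0,0,255],[0,0,-1,0,0,0,255],[0,0,-1,0,0,0,255]]}}

```text
time: 14.25
eef_pos: [0.5639, 0.0018, 0.1983]
ee_rot: [0.0, 0.785, 0.619, -0.0]
wrist_force: [-0.2, 0.0, 0.1]
opening: 0.0006
grip_force: 0.0
```

Call:
{"method": "send_rows", "body": {"series": [[0,0,-0.5,0,0,0,255],[0,0,-1,0,0,0,255],[0,0,-1,0,0,0,255]]}}

```text
time: 14.55
eef_pos: [0.5639, 0.0018, 0.1971]
ee_rot: [-0.0, 0.785, 0.619, -0.0]
wrist_force: [-0.5, -0.3, -0.3]
opening: 0.0008
grip_force: 0.0
```

Call:
{"method": "send_rows", "body": {"series": [[0,0,-0.5,0,0,0,255],[0,0,-0.5,0,0,0,255],[0,0,-0.5,0,0,0,255]]}}

```text
time: 14.85
eef_pos: [0.5639, 0.0018, 0.1967]
ee_rot: [0.0, 0.785, 0.619, 0.0]
wrist_force: [-0.5, -0.1, -0.0]
opening: 0.0006
grip_force: 0.0
```

Call:
{"method": "send_rows", "body": {"series": [[0,0,-0.5,0,0,0,255],[0,0,-0.5,0,0,0,255],[0,0,-0.5,0,0,0,255]]}}

```text
time: 15.15
eef_pos: [0.5639, 0.0018, 0.1963]
ee_rot: [0.0, 0.785, 0.619, 0.0]
wrist_force: [-0.0, -0.8, 0.7]
opening: 0.0005
grip_force: 0.0
```

Call:
{"method": "send_rows", "body": {"series": [[0,0,-0.5,0,0,0,255],[0,0,-0.5,0,0,0,255],[0,0,-0.5,0,0,0,255]]}}

```text
time: 15.45
eef_pos: [0.5639, 0.0018, 0.1959]
ee_rot: [0.0, 0.785, 0.619, 0.0]
wrist_force: [-0.5, -0.6, 3.1]
opening: 0.0004
grip_force: 1.4
```

Call:
{"method": "send_rows", "body": {"series": [[0,0,-0.3,0,0,0,255],[0,0,-0.3,0,0,0,255],[0,0,-0.3,0,0,0,255]]}}

```text
time: 15.75
eef_pos: [0.5639, 0.0018, 0.1959]
ee_rot: [0.0, 0.785, 0.619, 0.0]
wrist_force: [-1.2, -0.6, 5.8]
opening: 0.0005
grip_force: 3.2
```

Call:
{"method": "send_rows", "body": {"series": [[0,0,-0.2,0,0,0,255],[0,0,-0.5,0,0,0,255],[0,0,-0.5,0,0,0,255],[0,0,-0.5,0,0,0,255]]}}

```text
time: 16.15
eef_pos: [0.5639, 0.0018, 0.1959]
ee_rot: [0.0, 0.785, 0.619, 0.0]
wrist_force: [-4.2, -0.6, 12.0]
opening: 0.0002
grip_force: 5.8
```

Call:
{"method": "send_rows", "body": {"series": [[0,0,0,0,0,0,255],[0,0,0,0,0,0,255],[0,0,0,0,0,0,255],[0,0,0,0,0,0,255],[0,0,0,0,0,0,255],[0,0,0,0,0,0,255]]}}

```text
time: 16.75
eef_pos: [0.5639, 0.0018, 0.1958]
ee_rot: [0.0, 0.785, 0.619, 0.0]
wrist_force: [-3.7, -0.1, 12.2]
opening: 0.0006
grip_force: 5.8
```

```bash
python3 w.py w6 0.118
python3 - <<'E'
from h import *
p=np.load("w6.npz")["p"]; t,_=snapshot("top")
a=cv2.resize(p,(400,300)); b=cv2.resize(t[160:300,140:350],(400,267),interpolation=cv2.INTER_CUBIC)
cv2.imwrite("pics/w6c.png",np.hstack([a,cv2.copyMakeBorder(b,0,33,0,0,0)]))
for i in range(3):
    snapshot("top"); print(state()["wrist_force"])
E
```

```text
t 16.75 tcp [0.56391263 0.00178777 0.19584624] F [-3.70992353 -0.0730987  12.21016308] open 0.0006185902133773796 5.804809164401377
tool y deg -13.518014344609618 joints [-0.114  0.522  1.812 -0.     0.807  0.122]
yellow [282.36930766 146.40855239] 5402 z 0.11804996134351925 ((577.659423828125, 59.73434066772461), (47.6564826965332, 26.997995376586914), 76.46487426757812)
yellow [279.         312.52197802] 182 z 0.2168915725021447 ((554.675537109375, -27.243925094604492), (24.365169525146484, 2.272207498550415), 76.15703582763672)
yellow [290.46511628 314.34883721] 129 z 0.2173243267188405 ((560.586181640625, -30.218257904052734), (20.077051162719727, 1.7057595252990723), 76.66297149658203)
yellow [283.70769231 342.43076923] 65 z 0.11836641329733782 ((552.8931884765625, -47.73476028442383), (5.925387859344482, 5.1734771728515625), 76.39469909667969)
[-3.76049803 -0.61786884 11.91696881]
[-3.03752519 -0.15207354 11.7466521 ]
[-3.67272505  0.55261953 11.24771322]
```

View pics/w6c.png

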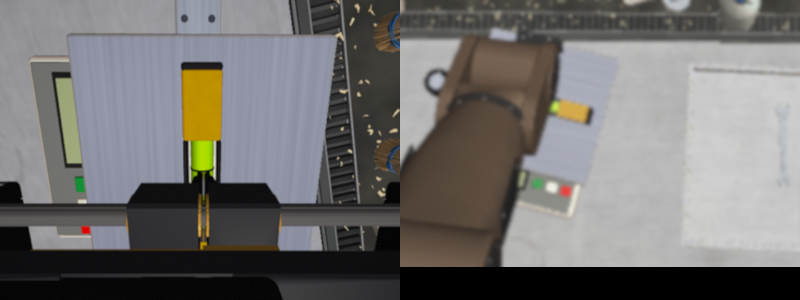

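Left picture: the fingertips rest on the vial's middle at (203,175) and the level hasn't moved. Right picture: the scene is undisturbed. I'll ease the press slightly towards 10 N.

Call:
{"method": "send_rows", "body": {"series": [[-0.2,0,0.2,0,0,0,255],[-0.2,0,0.2,0,0,0,255],[-0.2,0,0.2,0,0,0,255],[-0.2,0,0.2,0,0,0,255],[-0.2,0,0.2,0,0,0,255],[-0.2,0,0.2,0,0,0,255],[-0.2,0,0.2,0,0,0,255],[-0.2,0,0.2,0,0,0,255]]}}

```text
time: 17.8
eef_pos: [0.5639, 0.0018, 0.1959]
ee_rot: [0.0, 0.785, 0.619, 0.0]
wrist_force: [-1.9, 0.1, 8.0]
opening: 0.0006
grip_force: 4.4
```

Run:
```python
from h import *
for i in range(4):
    p,_=snapshot("scene"); print(state()["wrist_force"])
cv2.imwrite("pics/s7.png",cv2.resize(p[150:240,180:300],(800,600),interpolation=cv2.INTER_CUBIC))
```

```text
[-2.65222651  0.25550032  9.64180578]
[-1.46345724  0.27741221  9.28410458]
[-0.9882885   1.03112054  8.94774995]
[-1.81107879 -0.22357051  8.80749297]
```

Call:
{"method": "send_rows", "body": {"series": [[0,0,-0.1,0,0,0,255],[0,0,-0.1,0,0,0,255],[0,0,-0.1,0,0,0,255],[0,0,-0.1,0,0,0,255],[0,0,-0.1,0,0,0,255],[0,0,-0.1,0,0,0,255],[0,0,-0.1,0,0,0,255],[0,0,-0.1,0,0,0,255]]}}

```text
time: 18.8
eef_pos: [0.5639, 0.0018, 0.1958]
ee_rot: [0.0, 0.785, 0.619, 0.0]
wrist_force: [-1.8, 0.5, 10.0]
opening: 0.0002
grip_force: 4.9
```

Run:
```python
from bench import *
for i in range(3):
    snapshot("top"); f=state()["wrist_force"]; print(f)
if 7.5<f[2]<12.5: print(finish_job())
```

```text
[-3.81062247  0.29273552  9.88214637]
[-2.45545546  0.30440302  9.97095072]
[-2.02817185  0.79737915  9.62016483]
the job is handed in; nothing more can be done
None
```

I handed the job in at about 19 s: the level lies about 2 mm from the pan's centre, the bubble was centred within about 0.1 mm before the fingers covered it (so unseen while pressing), and the fingertips are holding it down at about 10 N.

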